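# Unload the forming die and hold its index plunger back

## Task

Lift the freshly formed U bracket out of the open die and set it down gently, base down with its flanges up, on the floor of the green tray beside the finished bracket. Then take hold of the red knob of the spring index plunger on the die fixture, pull it fully up to its stop so that the pin is clear of its seat hole, and finish while still holding it there, so that a mate can slide the die shoe out. Leave everything else on the bench where it is.

Things in the scene. Friction and masses are not known exactly. Their poses are not given: they have to be found in the camera images.
- bracket: The U bracket to unload: bright aluminium, 36 (x) by 60 (y) by 40 mm high (z), 4 mm sheet, about 0.2 kg. Origin at the centre of its underside, z up. Two upright flanges 60 mm long, 36 mm apart over their outsides, stand along its y axis; their outer faces look along its +x and -x. It starts base down on the floor of the die cavity, 16 mm deep with about 1.5 mm play all round, so the top 24 mm of the flanges stand above the die.
- fixture: The forming fixture, bolted down: blue base 130 (x) by 270 (y) by 12 mm. Origin at the centre of its underside. At y = +60 mm is the dark steel die block, 85 (x) by 95 (y) mm, its top 55 mm above the bench, cavity floor 39 mm above the bench, cavity long side along y. At y = -55 mm is the index plunger, upright in a blue arm (top 66 mm above the bench, 34 mm wide) that reaches in from a post at y = -108 mm. Nothing on the fixture stands higher than the plunger's knob.
- die_top (a point): Centre of the die cavity's mouth, level with the top of the die block (fixture frame 0, 60, 55 mm).
- pull_plunger: The index plunger: a red pull knob (upright cylinder, 28 mm diameter, 30 mm high, smooth sides) with a 10 mm steel pin below it. Origin at the centre of the knob's underside, 86 mm above the bench when the pin is home; z up. Below it is a brass barrel of 20 mm diameter from 66 to 82 mm above the bench, clear of everything else to the sides. It does not turn.
- plunger_travel (a joint): How far the plunger is pulled up, m: 0 = pin home, 0.024 = at its stop. The pin leaves its hole at 0.014. The spring pulls it home with 4.5 N at 0, rising to 8.1 N at the stop; it springs back as soon as it is let go.
- pin_tip (a point): Lower end of the 10 mm steel pin, 14 mm below the seat hole's mouth when home.
- seat (a point): Mouth of the seat hole in the steel die-shoe tongue, 30 mm above the bench, on the plunger's axis (through hole, about 12 mm diameter).
- green_tray: Green open tray for finished parts, fixed to the bench, 200 (x) by 140 (y) by 30 mm high, wall and floor 5 mm. Origin at the centre of its underside. The finished bracket stands in its +x half; its -x half is empty. It may stand on either side of the red tray.
- red_tray: Red open scrap tray of the same size and make, fixed to the bench. Not to be used.
- done_bracket: Finished U bracket, same as the one in the die, standing in the green tray about 60 mm from its centre towards +x. Leave it.
- scrap_bracket: Copper coloured scrap U bracket of the same size in the red tray. Leave it.
- spray_can: Blue spray can, 52 mm diameter, 170 mm high, standing on the bench; origin at its underside. Leave it.
- screw_jar: Glass jar with yellow cap, 68 mm diameter, 85 mm high; origin at its underside. Leave it.
- hammer: Hammer lying at the far side of the bench; leave it.
- screwdriver: Screwdriver lying at the far side of the bench; leave it.
- punch: Dark steel punch block with a short stem, 27 by 58 by 80 mm high, standing at the far side; origin at its underside. Leave it.
- tape_roll: Yellow roll, 100 mm diameter, 24 mm high, lying at the right of the bench; leave it.
There are look-alikes about, which are no part of the job. There is more than one size of the green_tray; the one meant has the size given above.

How it is judged:
On the way, in this order (a step that is already met when the one before it is completed fails the run):
1. the bracket is lifted clear above the die (z of bracket in the frame of die_top above 0.005 m and contact force between bracket and fixture below 0.05 N), for 0.1 s.
2. the bracket stands base down, released and at rest, on the floor of the green tray (x of bracket in the frame of green_tray between -0.095 and 0.095 m and y of bracket in the frame of green_tray between -0.065 and 0.065 m and z of bracket in the frame of green_tray between 0.002 and 0.009 m and angle between bracket's own z axis and vertical below 0.15 rad and linear speed of bracket below 0.03 m/s and contact force between the fingers and bracket below 0.1 N), for 0.2 s.
At the end, for the whole second after the job is handed in: The plunger is held by the fingers on its knob, at least 20 mm of its 24 mm travel up, with the pin tip at least 5 mm above the seat hole; the bracket stands at rest, released, base down (within 0.15 rad) on the floor of the green tray (all of step 2 and value of joint plunger_travel above 0.02 m and z of pin_tip in the frame of seat above 0.005 m and contact force between the fingers and pull_plunger above 1 N); the arm keeps its last pose, push and grip.
It fails at once if the bracket is dropped into a tray (falls free faster than 0.7 m/s) (contact force between the fingers and bracket below 0.02 N and linear speed of bracket above 0.7 m/s and height (world z) of bracket below 0.12 m).
It fails at once if a bystander (bracket in a tray, can, jar, hammer, screwdriver, punch or roll) is moved by more than 30 mm (distance of any of done_bracket, scrap_bracket, spray_can, screw_jar, hammer, screwdriver, punch, tape_roll from where it was at the start of the episode above 0.03 m).
It also fails if it takes over 58 s, if anything falls off the work surface, if the arm or the gripper's body presses on something with over 40 N, if the wrist force passes 120 N, or if a joint passes its speed limit or range.

## Robot

A 6-joint arm with a two-finger parallel gripper is mounted at the origin on the work surface. World frame = base frame: x ahead of the robot, y to its left, z up, the work surface at z = 0. Lengths are in m, angles in rad, forces in N, time in s.
With the tool pointing down it reaches from about 0.325 to 0.85 m from the base axis. Payload 4.4 kg.
Tool frame: the origin (TCP) lies midway between the tips of the shut fingers; the grasp point (between the pads) lies 19 mm behind it; z points along the fingers, y is the line along which they close (so a half turn about z gives the same grasp; the last joint's range is limited). The gripper opens to 94 mm and grips with 3 to 60 N. Pads are 16 mm wide; open, the fingers measure 119 mm over their backs; the gripper's body (75 mm by 177 mm) begins 78 mm behind the grasp point.
Start: joints at [1.149, 0.207, 1.542, -0, 1.393, -0.15], TCP at [0.154, 0.554, 0.205] pointing down, gripper open.
Joint ranges: [-2.73, 2.73], [-0.86, 2.22], [0.23, 2.46], [-1.11, 4.25], [0.08, 2.63], [-2.82, 2.82]. Speed limits (rad/s): [2.79, 2.79, 3.14, 3.14, 3.14, 3.14].

## Interface

Orientations are given as a unit quaternion [x, y, z, w].
In Python, from station import manip gives the robot as it stands. The module is installed in compiled form; this text tells all that it offers.
- The arm moves only by the tool apply_moves, never from a script. Its argument "rows" is a list of rows, each an object of numbers: "x", "y", "z": the shift along the tool's x, y, z in m; "ax", "ay", "az": the turn, a rotation vector about the tool's x, y, z in rad; "gripper": the closure in counts, from 0 (fully open) to 255 (shut). A call has 1 to 20 rows; each row shifts and turns the commanded pose from where the row before left it, along the tool's axes as they then stand; what a row does not reach is not made up. A row lasts 1/8 s, in which the tool goes at most 62.5 mm and 10.7 degrees, less where a joint would pass 70% of its speed; a pose out of reach is approached as far as the arm can. A call with a gripper value outside its range is refused whole. The fingers move at their own pace and stop on an object; "grip_force" is the grip in N (left out, the last holds). Time passes only in rows, so rows that do not move let the fingers close. It gives the time, the measured TCP pose, the force, the opening and the grip force at its end, in the units of the state.
- manip.sense(): the state, without advancing time (a new reading comes with each control period).
- manip.read_camera(name): name is "side" or "top" or "wrist"; returns a dict with "color" (420x560x3 uint8, blue, green, red), "vfov" (degrees; the focal length in pixels is half the picture's height over the tangent of half this angle, whatever the lens; pixels are square), "cx", "cy" (the principal point, pixels), "D" ([k1, k2, p1, p2, k3] as OpenCV has them; the pictures are not rectified), "T" (4x4, takes a point from camera to world coordinates); the wrist camera has in their place "mount" (4x4, takes a point from camera to tool coordinates, whose origin is the TCP and whose axes are the flange's). Camera axes: x right, y down, z forward; pixel columns grow to the right and rows downward; lengths in m; the calibration is good to about 2 mm. A picture is of the moment at which its call begins: read the wrist's pose just before it. There is no depth.
- manip.close_job(): hands the job in; it is judged then, once.
Trained networks look in the newest picture that a camera, given by its name, has taken for a name from the list of things; names that differ only in an ending like _2 or _b are one class to them, and where a whole thing is asked for, a point or a joint stands for the part that bears it (a point fixed in the world has none). Each returns a list of dicts, best first, with "score" (0 to 1); they miss things now and then, are a little off and sometimes report something else, mostly with a low value. They report only what shows in the picture. A call takes as long as a camera call. They do not tell look-alikes from the thing itself.
- manip.outline_of(camera, query): "region" (420x560 bool, what is visible of it) and "location" ([column, row] in pixels, amid what is visible of it).
- manip.spot_point(camera, query): "location" ([column, row] in pixels: a listed point, or the origin of a listed thing).
The state is a dict: "time": time; "joints": joint angles; "dq": joint speeds; "joint_torque": joint torques, N m; "tcp_pos": TCP position; "orientation": TCP orientation; "force": force on the tool from outside, world axes, zero at the start; "ft_torque": the same for the moment, N m; "width": finger opening in m; "grasp_force": force on a finger pad.
Only numpy, scipy, OpenCV 4.12 (cv2) and the standard library are available. Lean on these libraries where they do the work, as an engineer would, in place of code of your own. Each camera call takes 0.05 s, during which the arm holds its last target. There are 200 camera calls.

## Working session

There is one attempt and no reset: what is moved stays moved. The work goes in short steps, Python scripts to look and compute and a tool call to move; the robot and the scene stay as the last step left them, time stands still between calls to the robot, and variables do not carry over. Pictures are saved under pics/ and viewed, at most 10 in all, crops included, and the job is handed in when it is done.

Besides the shell and the picture viewer there is one more tool, called after ">>>" in YAML: its name, and indented under it one key for each argument. apply_moves: Moves the arm, as the interface text tells. Its arguments: {"type":"object","properties":{"rows":{"type":"array","items":{"type":"object","properties":{"x":{"type":"number"},"y":{"type":"number"},"z":{"type":"number"},"ax":{"type":"number"},"ay":{"type":"number"},"az":{"type":"number"},"gripper":{"type":"number"}}}},"grip_force":{"type":"number"}},"required":["rows"]}

```bash
mkdir -p pics
cat > h.py <<'E'
import numpy as np, cv2
from station import manip
from scipy.spatial.transform import Rotation as R
def cam(name):
    s=manip.sense(); c=manip.read_camera(name)
    h=c["color"].shape[0]; f=h/2/np.tan(np.radians(c["vfov"])/2)
    c["K"]=np.array([[f,0,c["cx"]],[0,f,c["cy"]],[0,0,1.]])
    if "T" not in c:
        T=np.eye(4); T[:3,:3]=R.from_quat(s["orientation"]).as_matrix(); T[:3,3]=s["tcp_pos"]
        c["T"]=T@c["mount"]
    return c
def ray(c,px):
    u=cv2.undistortPoints(np.array([[px]],float),c["K"],np.array(c["D"],float))[0,0]
    d=c["T"][:3,:3]@np.array([u[0],u[1],1]); return c["T"][:3,3],d/np.linalg.norm(d)
def at_z(c,px,z):
    o,d=ray(c,px); return o+d*(z-o[2])/d[2]
def proj(c,P):
    Ti=np.linalg.inv(c["T"]); r,_=cv2.Rodrigues(Ti[:3,:3])
    return cv2.projectPoints(np.array(P,float).reshape(-1,1,3),r,Ti[:3,3],c["K"],np.array(c["D"],float))[0].reshape(-1,2)
def tri(cs,pxs):
    A=np.zeros((3,3));b=np.zeros(3)
    for c,p in zip(cs,pxs):
        o,d=ray(c,p);M=np.eye(3)-np.outer(d,d);A+=M;b+=M@o
    return np.linalg.solve(A,b)
E
python3 - <<'E'
from h import *
np.set_printoptions(precision=3,suppress=True)
cs={}
for n in("top","side"):
    c=cam(n);cs[n]=c;cv2.imwrite(f"pics/{n}.png",c["color"]);print(n,c["T"][:3,3])
    for q in("bracket","die_top","pull_plunger","seat","green_tray","red_tray","done_bracket","fixture","spray_can","screw_jar","punch"):
        z={"bracket":.039,"die_top":.055,"pull_plunger":.086,"seat":.03,"done_bracket":.005}.get(q,0)
        print(q,[(np.round(r["location"]),round(r["score"],2),at_z(c,r["location"],z)[:2]) for r in manip.spot_point(n,q)[:4]])
print(manip.sense())
E
```

```text
top [ 0.45  -0.011  1.165]
bracket [(array([343., 215.]), 0.95, array([ 0.52 , -0.176]))]
die_top [(array([345., 206.]), 0.64, array([ 0.542, -0.179]))]
pull_plunger [(array([388., 225.]), 0.64, array([ 0.492, -0.283])), (array([345., 213.]), 0.23, array([ 0.522, -0.174]))]
seat [(array([383., 225.]), 0.57, array([ 0.493, -0.283]))]
green_tray [(array([169., 230.]), 0.94, array([0.478, 0.301])), (array([174., 313.]), 0.58, array([0.251, 0.281]))]
red_tray [(array([237., 204.]), 0.57, array([0.552, 0.115])), (array([241., 118.]), 0.34, array([0.795, 0.106]))]
done_bracket [(array([362., 218.]), 0.56, array([ 0.512, -0.231])), (array([167., 211.]), 0.54, array([0.53 , 0.308]))]
fixture [(array([364., 218.]), 0.65, array([ 0.513, -0.237]))]
spray_can [(array([113., 178.]), 0.93, array([0.621, 0.46 ]))]
screw_jar []
punch [(array([241., 114.]), 0.52, array([0.806, 0.107]))]
side [0.366 0.805 0.743]
bracket [(array([284., 178.]), 0.47, array([ 0.522, -0.17 ]))]
die_top [(array([286., 172.]), 0.72, array([ 0.52 , -0.181]))]
pull_plunger [(array([298., 145.]), 0.43, array([ 0.499, -0.284]))
[... 315 characters left out ...]
[246., 322.]), 0.65, array([0.526, 0.317]))]
fixture [(array([293., 178.]), 0.7, array([ 0.504, -0.23 ]))]
spray_can []
screw_jar [(array([197., 208.]), 0.59, array([ 0.755, -0.039]))]
punch [(array([165., 246.]), 0.7, array([0.788, 0.123]))]
{'time': 1.2, 'joints': array([ 1.148,  0.207,  1.542, -0.   ,  1.394, -0.151]), 'dq': array([-0.   ,  0.001, -0.001, -0.002, -0.001, -0.001]), 'joint_torque': array([ -0.001, -37.089, -28.176,   0.07 ,   0.028,  -0.   ]), 'tcp_pos': array([0.154, 0.554, 0.205]), 'orientation': array([ 0.135,  0.991, -0.   ,  0.   ]), 'force': array([-0.48 , -0.241,  0.77 ]), 'ft_torque': array([ 0.072, -0.029,  0.05 ]), 'grasp_force': 0.0, 'width': 0.09429842130413571}
```

View pics/top.png

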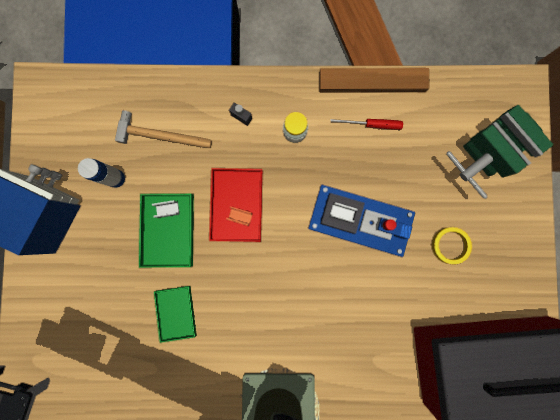

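View pics/side.png

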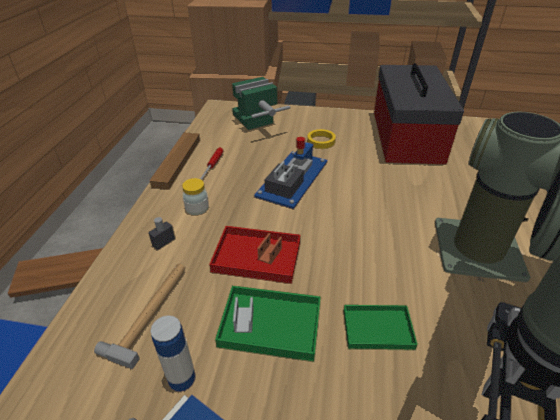

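The top view shows these look-alikes:
- **Brackets:** the target in the die (343,213), the finished one in the green tray (165,210), and the copper scrap one (239,216).
- **Green trays:** large (167,230) and small (175,313). The large one is about 200x140, so it is the one meant.
- **Red things:** the knob on the fixture (390,225) and the screwdriver handle (385,124).

I choose the bracket in the dark die, the large tray and the fixture's knob. Next I move above the fixture for a close view.

>>> apply_moves:
  rows:
    - {"x": -0.0344,"y": -0.0406,"z": -0.0035}
    - {"x": -0.0344,"y": -0.0406,"z": -0.0035}
    - {"x": -0.0344,"y": -0.0406,"z": -0.0035}
    - {"x": -0.0344,"y": -0.0406,"z": -0.0035}
    - {"x": -0.0344,"y": -0.0406,"z": -0.0035}
    - {"x": -0.0344,"y": -0.0406,"z": -0.0035}
    - {"x": -0.0344,"y": -0.0406,"z": -0.0035}
    - {"x": -0.0344,"y": -0.0406,"z": -0.0035}
    - {"x": -0.0344,"y": -0.0406,"z": -0.0035}
    - {"x": -0.0344,"y": -0.0406,"z": -0.0035}
    - {"x": -0.0344,"y": -0.0406,"z": -0.0035}
    - {"x": -0.0344,"y": -0.0406,"z": -0.0035}
    - {"x": -0.0344,"y": -0.0406,"z": -0.0035}
    - {"x": -0.0344,"y": -0.0406,"z": -0.0035}
    - {"x": -0.0344,"y": -0.0406,"z": -0.0035}
    - {"x": -0.0344,"y": -0.0406,"z": -0.0035}

```text
invalid input
```

>>> apply_moves:
  rows:
    - {"az": 0.177}
    - {"az": 0.177}
    - {"az": 0.177}
    - {"az": 0.177}
    - {"az": 0.177}
    - {"az": 0.177}
    - {"az": 0.177}
    - {"az": 0.177}
    - {"az": 0.177}
    - {}

```text
invalid input
```

Run:
```python
from h import *
np.set_printoptions(precision=3,suppress=True)
s=manip.sense();print(s["time"],s["tcp_pos"],s["joints"],R.from_quat(s["orientation"]).as_matrix())
c=cam("wrist");cv2.imwrite("pics/w1.png",c["color"]);print(c["mount"],c["vfov"],c["cx"],c["cy"])
for q,z in(("bracket",.039),("die_top",.055),("pull_plunger",.086),("fixture",0)):
    print(q,[(np.round(r["location"]),round(r["score"],2),at_z(c,r["location"],z)) for r in manip.spot_point("wrist",q)[:4]])
for q,z in (("bracket",.079),("pull_plunger",.116)):
    for r in manip.outline_of("wrist",q)[:2]:
        m=r["region"].astype(np.uint8);p=np.argwhere(m)[:,::-1].astype(np.float32)
        w=np.array([at_z(c,x,z)[:2] for x in cv2.boxPoints(cv2.minAreaRect(p))]);print(q,r["score"],m.sum(),cv2.boxPoints(cv2.minAreaRect(p)).round(),w)
```

```text
1.2 [0.154 0.554 0.205] [ 1.148  0.207  1.542 -0.     1.394 -0.151] [[-0.963  0.268  0.   ]
 [ 0.268  0.963 -0.   ]
 [-0.    -0.    -1.   ]]
[[ 0.001 -0.971 -0.24   0.068]
 [ 1.     0.001  0.     0.   ]
 [-0.    -0.24   0.971 -0.18 ]
 [ 0.     0.     0.     1.   ]] 61.36312704310336 283.05735524858136 210.07453608907565
bracket []
die_top []
pull_plunger []
fixture []
```

View pics/w1.png

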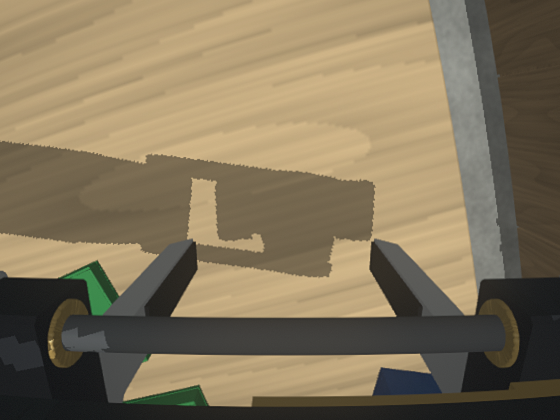

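The wrist picture shows only bare bench and shadow at the start pose, because both moves were refused. I retry one small row with every field filled in.

>>> apply_moves:
  rows:
    - {"x": -0.0344,"y": -0.0406,"z": -0.0035,"ax": 0,"ay": 0,"az": 0,"gripper": 0}
  grip_force: 30

```text
time: 1.68
tcp_pos: [0.1762, 0.5066, 0.2085]
orientation: [0.134, 0.991, 0.0, -0.0]
force: [0.5, 0.8, 0.1]
width: 0.0939
grasp_force: 0.0
```

>>> apply_moves:
  rows:
    - {"x": -0.0344,"y": -0.0406,"z": -0.0035,"ax": 0,"ay": 0,"az": 0,"gripper": 0}
    - {"x": -0.0344,"y": -0.0406,"z": -0.0035,"ax": 0,"ay": 0,"az": 0,"gripper": 0}
    - {"x": -0.0344,"y": -0.0406,"z": -0.0035,"ax": 0,"ay": 0,"az": 0,"gripper": 0}
    - {"x": -0.0344,"y": -0.0406,"z": -0.0035,"ax": 0,"ay": 0,"az": 0,"gripper": 0}
    - {"x": -0.0344,"y": -0.0406,"z": -0.0035,"ax": 0,"ay": 0,"az": 0,"gripper": 0}
    - {"x": -0.0344,"y": -0.0406,"z": -0.0035,"ax": 0,"ay": 0,"az": 0,"gripper": 0}
    - {"x": -0.0344,"y": -0.0406,"z": -0.0035,"ax": 0,"ay": 0,"az": 0,"gripper": 0}
    - {"x": -0.0344,"y": -0.0406,"z": -0.0035,"ax": 0,"ay": 0,"az": 0,"gripper": 0}
    - {"x": -0.0344,"y": -0.0406,"z": -0.0035,"ax": 0,"ay": 0,"az": 0,"gripper": 0}
    - {"x": -0.0344,"y": -0.0406,"z": -0.0035,"ax": 0,"ay": 0,"az": 0,"gripper": 0}
    - {"x": -0.0344,"y": -0.0406,"z": -0.0035,"ax": 0,"ay": 0,"az": 0,"gripper": 0}
    - {"x": -0.0344,"y": -0.0406,"z": -0.0035,"ax": 0,"ay": 0,"az": 0,"gripper": 0}
    - {"x": -0.0344,"y": -0.0406,"z": -0.0035,"ax": 0,"ay": 0,"az": 0,"gripper": 0}
    - {"x": -0.0344,"y": -0.0406,"z": -0.0035,"ax": 0,"ay": 0,"az": 0,"gripper": 0}
    - {"x": -0.0344,"y": -0.0406,"z": -0.0035,"ax": 0,"ay": 0,"az": 0,"gripper": 0}

```text
time: 3.55
tcp_pos: [0.5108, -0.2214, 0.2616]
orientation: [0.136, 0.991, 0.0, 0.0]
force: [1.1, 0.3, -0.5]
width: 0.0939
grasp_force: 0.0
```

>>> apply_moves:
  rows:
    - {"x": 0,"y": 0,"z": 0,"ax": 0,"ay": 0,"az": 0.177,"gripper": 0}
    - {"x": 0,"y": 0,"z": 0,"ax": 0,"ay": 0,"az": 0.177,"gripper": 0}
    - {"x": 0,"y": 0,"z": 0,"ax": 0,"ay": 0,"az": 0.177,"gripper": 0}
    - {"x": 0,"y": 0,"z": 0,"ax": 0,"ay": 0,"az": 0.177,"gripper": 0}
    - {"x": 0,"y": 0,"z": 0,"ax": 0,"ay": 0,"az": 0.177,"gripper": 0}
    - {"x": 0,"y": 0,"z": 0,"ax": 0,"ay": 0,"az": 0.177,"gripper": 0}
    - {"x": 0,"y": 0,"z": 0,"ax": 0,"ay": 0,"az": 0.177,"gripper": 0}
    - {"x": 0,"y": 0,"z": 0,"ax": 0,"ay": 0,"az": 0.177,"gripper": 0}
    - {"x": 0,"y": 0,"z": 0,"ax": 0,"ay": 0,"az": 0.177,"gripper": 0}
    - {"x": 0,"y": 0,"z": 0,"ax": 0,"ay": 0,"az": 0,"gripper": 0}

```text
time: 4.8
tcp_pos: [0.5102, -0.2196, 0.2615]
orientation: [0.802, 0.597, -0.0, -0.0]
force: [0.5, -0.8, -0.5]
width: 0.0942
grasp_force: 0.0
```

```bash
cat > look.py <<'E'
from h import *
import sys
np.set_printoptions(precision=3,suppress=True)
s=manip.sense();print(s["time"],s["tcp_pos"],s["joints"],R.from_quat(s["orientation"]).as_matrix())
c=cam("wrist");cv2.imwrite(sys.argv[1],c["color"])
for q,z in(("bracket",.039),("die_top",.055),("pull_plunger",.086),("fixture",0)):
    print(q,[(np.round(r["location"]),round(r["score"],2),at_z(c,r["location"],z)) for r in manip.spot_point("wrist",q)[:4]])
for q,z in (("bracket",.079),("pull_plunger",.116)):
    for r in manip.outline_of("wrist",q)[:2]:
        m=r["region"].astype(np.uint8);p=np.argwhere(m)[:,::-1].astype(np.float32);b=cv2.boxPoints(cv2.minAreaRect(p))
        print(q,r["score"],m.sum(),b.round(),np.array([at_z(c,x,z)[:2] for x in b]))
E
python3 look.py pics/w2.png
```

```text
4.8 [ 0.51  -0.22   0.261] [-0.562  0.127  1.518 -0.     1.497 -0.27 ] [[ 0.288  0.958 -0.   ]
 [ 0.958 -0.288  0.   ]
 [-0.    -0.    -1.   ]]
bracket [(array([283., 136.]), 0.79, array([ 0.527, -0.166,  0.039]))]
die_top []
pull_plunger [(array([282., 248.]), 0.9, array([ 0.493, -0.277,  0.086]))]
fixture [(array([280., 184.]), 0.73, array([ 0.505, -0.225,  0.   ])), (array([282., 247.]), 0.72, array([ 0.483, -0.305,  0.   ]))]
bracket 0.95 1988 [[265. 109.]
 [300. 109.]
 [300. 169.]
 [265. 169.]] [[ 0.518 -0.135]
 [ 0.551 -0.145]
 [ 0.535 -0.202]
 [ 0.5   -0.192]]
pull_plunger 0.74 749 [[270. 239.]
 [297. 239.]
 [297. 272.]
 [270. 272.]] [[ 0.488 -0.254]
 [ 0.513 -0.262]
 [ 0.503 -0.295]
 [ 0.477 -0.287]]
pull_plunger 0.61 20856 [[226.  71.]
 [337.  70.]
 [339. 296.]
 [228. 297.]] [[ 0.496 -0.096]
 [ 0.589 -0.123]
 [ 0.537 -0.332]
 [ 0.429 -0.301]]
```

View pics/w2.png

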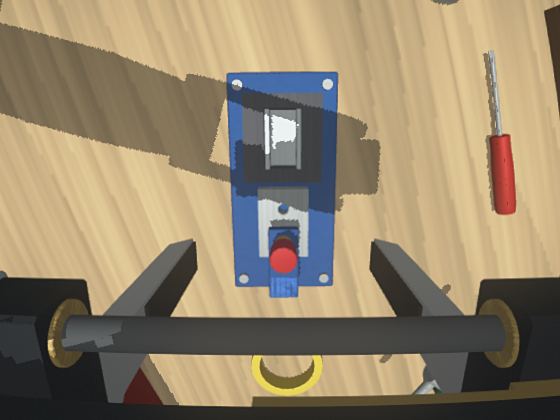

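The wrist view shows the bracket in its die, centred at (282,138), and the red knob at (284,252). Tool and fixture are aligned. The measured bracket size is 34.5x59 mm and the bracket–knob spacing 0.116 m, which matches. I move over the bracket and check from near.

>>> apply_moves:
  rows:
    - {"x": 0.0276,"y": 0.0005,"z": 0.04,"ax": 0,"ay": 0,"az": 0,"gripper": 0}
    - {"x": 0.0276,"y": 0.0005,"z": 0.04,"ax": 0,"ay": 0,"az": 0,"gripper": 0}
    - {"x": 0,"y": 0,"z": 0.04,"ax": 0,"ay": 0,"az": 0,"gripper": 0}
    - {"x": 0,"y": 0,"z": 0.04,"ax": 0,"ay": 0,"az": 0,"gripper": 0}
    - {"x": 0,"y": 0,"z": 0,"ax": 0,"ay": 0,"az": 0,"gripper": 0}
    - {"x": 0,"y": 0,"z": 0,"ax": 0,"ay": 0,"az": 0,"gripper": 0}

```text
time: 5.9
tcp_pos: [0.5282, -0.1677, 0.1029]
orientation: [0.803, 0.596, 0.001, 0.001]
force: [0.0, -0.0, -0.2]
width: 0.0938
grasp_force: 0.0
```

```bash
python3 look.py pics/w3.png
```

```text
5.9 [ 0.528 -0.168  0.103] [-0.464  0.267  1.693  0.     1.179 -0.17 ] [[ 0.29   0.957  0.002]
 [ 0.957 -0.29  -0.001]
 [-0.     0.002 -1.   ]]
bracket [(array([279., 222.]), 0.74, array([ 0.526, -0.167,  0.039]))]
die_top []
pull_plunger [(array([282., 405.]), 0.63, array([ 0.495, -0.279,  0.086]))]
fixture [(array([276., 278.]), 0.68, array([ 0.506, -0.225,  0.   ]))]
bracket 0.96 5167 [[248. 185.]
 [309. 185.]
 [309. 288.]
 [248. 288.]] [[ 0.52  -0.129]
 [ 0.554 -0.139]
 [ 0.536 -0.203]
 [ 0.499 -0.191]]
bracket 0.31 76 [[268. 392.]
 [291. 392.]
 [291. 395.]
 [268. 395.]] [[ 0.487 -0.271]
 [ 0.502 -0.276]
 [ 0.502 -0.278]
 [ 0.486 -0.274]]
pull_plunger 0.61 72 [[268. 396.]
 [268. 392.]
 [287. 392.]
 [287. 396.]] [[ 0.497 -0.243]
 [ 0.498 -0.24 ]
 [ 0.509 -0.244]
 [ 0.508 -0.246]]
```

View pics/w3.png

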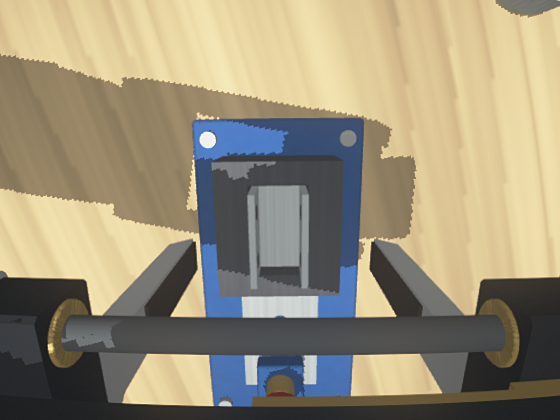

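The close view shows the bracket at columns 248–309, rows 185–288, nearly centred between the fingers with about 1.5 mm lateral offset. I descend and grip.

>>> apply_moves:
  rows:
    - {"x": 0.001,"y": -0.0015,"z": 0.02,"ax": 0,"ay": 0,"az": 0,"gripper": 60}
    - {"x": 0,"y": 0,"z": 0.015,"ax": 0,"ay": 0,"az": 0,"gripper": 60}
    - {"x": 0,"y": 0,"z": 0.009,"ax": 0,"ay": 0,"az": 0,"gripper": 60}
    - {"x": 0,"y": 0,"z": 0,"ax": 0,"ay": 0,"az": 0,"gripper": 60}
    - {"x": 0,"y": 0,"z": 0,"ax": 0,"ay": 0,"az": 0,"gripper": 255}
    - {"x": 0,"y": 0,"z": 0,"ax": 0,"ay": 0,"az": 0,"gripper": 255}
    - {"x": 0,"y": 0,"z": 0,"ax": 0,"ay": 0,"az": 0,"gripper": 255}
    - {"x": 0,"y": 0,"z": 0,"ax": 0,"ay": 0,"az": 0,"gripper": 255}
    - {"x": 0,"y": 0,"z": 0,"ax": 0,"ay": 0,"az": 0,"gripper": 255}
    - {"x": 0,"y": 0,"z": 0,"ax": 0,"ay": 0,"az": 0,"gripper": 255}
  grip_force: 25

```text
time: 7.5
tcp_pos: [0.5262, -0.1658, 0.0577]
orientation: [0.803, 0.596, 0.0, 0.0]
force: [-0.6, 0.6, 2.0]
width: 0.036
grasp_force: 25.0
```

>>> apply_moves:
  rows:
    - {"x": 0,"y": 0,"z": -0.01,"ax": 0,"ay": 0,"az": 0,"gripper": 255}
    - {"x": 0,"y": 0,"z": -0.01,"ax": 0,"ay": 0,"az": 0,"gripper": 255}
    - {"x": 0,"y": 0,"z": -0.02,"ax": 0,"ay": 0,"az": 0,"gripper": 255}
    - {"x": 0,"y": 0,"z": -0.03,"ax": 0,"ay": 0,"az": 0,"gripper": 255}
    - {"x": 0,"y": 0,"z": -0.03,"ax": 0,"ay": 0,"az": 0,"gripper": 255}
    - {"x": 0,"y": 0,"z": -0.03,"ax": 0,"ay": 0,"az": 0,"gripper": 255}
    - {"x": 0,"y": 0,"z": 0,"ax": 0,"ay": 0,"az": 0,"gripper": 255}
    - {"x": 0,"y": 0,"z": 0,"ax": 0,"ay": 0,"az": 0,"gripper": 255}

```text
time: 8.5
tcp_pos: [0.5253, -0.1654, 0.1865]
orientation: [0.803, 0.596, -0.0, -0.001]
force: [0.4, 0.0, -1.6]
width: 0.0357
grasp_force: 25.0
```

Run:
```python
from h import *
np.set_printoptions(precision=3,suppress=True)
s=manip.sense();print(s["time"],s["tcp_pos"],s["width"],s["joints"])
pr=None
for n in("top","side"):
    c=cam(n)
    for q,z in(("green_tray",0.03),):
        for r in manip.outline_of(n,q)[:2]:
            m=r["region"].astype(np.uint8)
            k=max(cv2.findContours(m,cv2.RETR_EXTERNAL,cv2.CHAIN_APPROX_NONE)[0],key=cv2.contourArea)
            P=np.array([at_z(c,p,z)[:2] for p in k[:,0].astype(float)],np.float32)
            (cx,cy),(w,h),a=cv2.minAreaRect(P);print(n,q,round(r["score"],2),cx,cy,w,h,a)
    for r in manip.spot_point(n,"done_bracket")[:3]:print(n,"done",r["score"],r["location"],at_z(c,r["location"],.005))
    for q in ("spray_can","screw_jar"):
      for r in manip.spot_point(n,q)[:1]:print(n,q,r["score"],at_z(c,r["location"],0))
```

```text
8.5 [ 0.525 -0.165  0.186] 0.035667076602620584 [-0.462  0.173  1.622 -0.     1.349 -0.168]
top green_tray 0.72 0.25532686710357666 0.2729753255844116 0.13542169332504272 0.09983614832162857 8.730279922485352
top done 0.8 [166.8, 210.9] [0.53  0.308 0.005]
top done 0.58 [445.6, 245.5] [ 0.44  -0.459  0.005]
top spray_can 0.75 [0.619 0.46  0.   ]
top screw_jar 0.65 [ 0.752 -0.046  0.   ]
side green_tray 0.83 0.2534219026565552 0.29654812812805176 0.13752608001232147 0.10573529452085495 8.612997055053711
side green_tray 0.78 0.4737299084663391 0.3201697766780853 0.19911929965019226 0.15652349591255188 0.638933002948761
side done 0.78 [246.5, 321.2] [0.526 0.314 0.005]
side done 0.3 [294.0, 178.2] [ 0.5   -0.22   0.005]
side spray_can 0.68 [0.616 0.459 0.   ]
side screw_jar 0.97 [ 0.751 -0.037  0.   ]
```

>>> apply_moves:
  rows:
    - {"x": 0.0212,"y": -0.0114,"z": 0,"ax": 0,"ay": 0,"az": 0,"gripper": 255}
    - {"x": 0.0423,"y": -0.02275,"z": 0,"ax": 0,"ay": 0,"az": 0,"gripper": 255}
    - {"x": 0.0423,"y": -0.02275,"z": 0,"ax": 0,"ay": 0,"az": 0,"gripper": 255}
    - {"x": 0.0423,"y": -0.02275,"z": 0,"ax": 0,"ay": 0,"az": 0,"gripper": 255}
    - {"x": 0.0423,"y": -0.02275,"z": 0,"ax": 0,"ay": 0,"az": 0,"gripper": 255}
    - {"x": 0.0423,"y": -0.02275,"z": 0,"ax": 0,"ay": 0,"az": 0,"gripper": 255}
    - {"x": 0.0423,"y": -0.02275,"z": 0,"ax": 0,"ay": 0,"az": 0,"gripper": 255}
    - {"x": 0.0423,"y": -0.02275,"z": 0,"ax": 0,"ay": 0,"az": 0,"gripper": 255}
    - {"x": 0.0423,"y": -0.02275,"z": 0,"ax": 0,"ay": 0,"az": 0,"gripper": 255}
    - {"x": 0.0423,"y": -0.02275,"z": 0,"ax": 0,"ay": 0,"az": 0,"gripper": 255}
    - {"x": 0.0212,"y": -0.0114,"z": 0,"ax": 0,"ay": 0,"az": 0,"gripper": 255}
    - {"x": 0,"y": 0,"z": 0,"ax": 0,"ay": 0,"az": 0,"gripper": 255}
    - {"x": 0,"y": 0,"z": 0,"ax": 0,"ay": 0,"az": 0,"gripper": 255}

```text
time: 10.62
tcp_pos: [0.4301, 0.305, 0.1874]
orientation: [0.803, 0.596, -0.0, 0.0]
force: [1.2, -0.7, -0.7]
width: 0.0357
grasp_force: 25.0
```

Run:
```python
from h import *
np.set_printoptions(precision=3,suppress=True)
s=manip.sense();print(s["time"],s["tcp_pos"],s["width"])
c=cam("wrist");im=c["color"].copy()
# overlay: assumed tray rim/floor outlines
for C,col in (((.474,.306),(255,0,255)),):
    for z,a,b in((.03,.1,.07),(.005,.095,.065)):
        P=[[C[0]+i*a,C[1]+j*b,z] for i,j in((1,1),(1,-1),(-1,-1),(-1,1))]
        cv2.polylines(im,[proj(c,P).astype(int)],True,col,1)
cv2.imwrite("pics/w4.png",im)
```

```text
10.625 [0.43  0.305 0.187] 0.03565355007420753
```

View pics/w4.png

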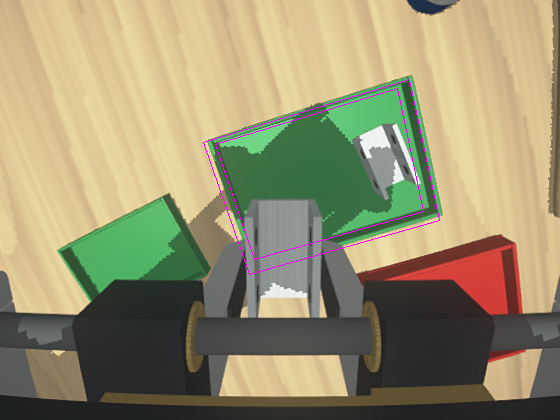

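The overlay shows the tray's rim where I assumed it, within about 4 mm. The bracket hangs straight between the fingers at (283,245), over the empty half, and the done bracket at (388,158) is clear. I lower it.

>>> apply_moves:
  rows:
    - {"x": 0,"y": 0,"z": 0.02,"ax": 0,"ay": 0,"az": 0,"gripper": 255}
    - {"x": 0,"y": 0,"z": 0.03,"ax": 0,"ay": 0,"az": 0,"gripper": 255}
    - {"x": 0,"y": 0,"z": 0.03,"ax": 0,"ay": 0,"az": 0,"gripper": 255}
    - {"x": 0,"y": 0,"z": 0.03,"ax": 0,"ay": 0,"az": 0,"gripper": 255}
    - {"x": 0,"y": 0,"z": 0.02,"ax": 0,"ay": 0,"az": 0,"gripper": 255}
    - {"x": 0,"y": 0,"z": 0.015,"ax": 0,"ay": 0,"az": 0,"gripper": 255}
    - {"x": 0,"y": 0,"z": 0.01,"ax": 0,"ay": 0,"az": 0,"gripper": 255}
    - {"x": 0,"y": 0,"z": 0.004,"ax": 0,"ay": 0,"az": 0,"gripper": 255}
    - {"x": 0,"y": 0,"z": 0.002,"ax": 0,"ay": 0,"az": 0,"gripper": 255}
    - {"x": 0,"y": 0,"z": 0,"ax": 0,"ay": 0,"az": 0,"gripper": 255}
    - {"x": 0,"y": 0,"z": 0,"ax": 0,"ay": 0,"az": 0,"gripper": 255}

```text
time: 12.05
tcp_pos: [0.4312, 0.3055, 0.027]
orientation: [0.803, 0.596, 0.001, 0.0]
force: [-0.6, 0.1, -1.6]
width: 0.0359
grasp_force: 25.0
```

>>> apply_moves:
  rows:
    - {"x": 0,"y": 0,"z": 0.001,"ax": 0,"ay": 0,"az": 0,"gripper": 255}
    - {"x": 0,"y": 0,"z": 0.001,"ax": 0,"ay": 0,"az": 0,"gripper": 255}
    - {"x": 0,"y": 0,"z": 0.0005,"ax": 0,"ay": 0,"az": 0,"gripper": 255}
    - {"x": 0,"y": 0,"z": 0,"ax": 0,"ay": 0,"az": 0,"gripper": 255}

```text
time: 12.55
tcp_pos: [0.4307, 0.3052, 0.0239]
orientation: [0.803, 0.596, -0.0, -0.0]
force: [-0.2, -0.4, -1.9]
width: 0.036
grasp_force: 25.0
```

>>> apply_moves:
  rows:
    - {"x": 0,"y": 0,"z": 0.0005,"ax": 0,"ay": 0,"az": 0,"gripper": 255}
    - {"x": 0,"y": 0,"z": 0.0005,"ax": 0,"ay": 0,"az": 0,"gripper": 255}
    - {"x": 0,"y": 0,"z": 0,"ax": 0,"ay": 0,"az": 0,"gripper": 255}

```text
time: 12.92
tcp_pos: [0.4308, 0.3052, 0.0237]
orientation: [0.803, 0.596, -0.0, -0.0]
force: [-2.8, -0.7, 5.3]
width: 0.0362
grasp_force: 25.0
```

It touches down at 5 N. I release with a small opening.

>>> apply_moves:
  rows:
    - {"x": 0,"y": 0,"z": 0,"ax": 0,"ay": 0,"az": 0,"gripper": 145}
    - {"x": 0,"y": 0,"z": 0,"ax": 0,"ay": 0,"az": 0,"gripper": 115}
    - {"x": 0,"y": 0,"z": 0,"ax": 0,"ay": 0,"az": 0,"gripper": 110}
    - {"x": 0,"y": 0,"z": 0,"ax": 0,"ay": 0,"az": 0,"gripper": 110}
    - {"x": 0,"y": 0,"z": 0,"ax": 0,"ay": 0,"az": 0,"gripper": 110}
    - {"x": 0,"y": 0,"z": 0,"ax": 0,"ay": 0,"az": 0,"gripper": 110}
  grip_force: 25

```text
time: 13.68
tcp_pos: [0.4308, 0.3052, 0.0229]
orientation: [0.803, 0.596, 0.0, 0.0]
force: [0.0, 0.1, -1.6]
width: 0.0531
grasp_force: 0.0
```

>>> apply_moves:
  rows:
    - {"x": 0,"y": 0,"z": -0.01,"ax": 0,"ay": 0,"az": 0,"gripper": 110}
    - {"x": 0,"y": 0,"z": -0.02,"ax": 0,"ay": 0,"az": 0,"gripper": 110}
    - {"x": 0,"y": 0,"z": -0.04,"ax": 0,"ay": 0,"az": 0,"gripper": 110}
    - {"x": 0,"y": 0,"z": -0.04,"ax": 0,"ay": 0,"az": 0,"gripper": 110}
    - {"x": 0,"y": 0,"z": -0.04,"ax": 0,"ay": 0,"az": 0,"gripper": 110}
    - {"x": 0,"y": 0,"z": -0.03,"ax": 0,"ay": 0,"az": 0,"gripper": 110}
    - {"x": 0,"y": 0,"z": 0,"ax": 0,"ay": 0,"az": 0,"gripper": 110}

```text
time: 14.55
tcp_pos: [0.4329, 0.3063, 0.2066]
orientation: [0.803, 0.596, 0.004, 0.001]
force: [-0.4, 0.0, 0.1]
width: 0.0534
grasp_force: 0.0
```

```bash
python3 look.py pics/w5.png
```

```text
14.55 [0.433 0.306 0.207] [ 0.452  0.105  1.656 -0.     1.373  0.746] [[ 0.29   0.957  0.007]
 [ 0.957 -0.29   0.003]
 [ 0.005  0.006 -1.   ]]
bracket [(array([279., 192.]), 0.76, array([0.432, 0.311, 0.039]))]
die_top []
pull_plunger [(array([281., 193.]), 0.64, array([0.436, 0.317, 0.086])), (array([544.,  95.]), 0.59, array([0.677, 0.334, 0.086]))]
fixture []
bracket 0.74 2077 [[263. 166.]
 [299. 166.]
 [299. 229.]
 [263. 229.]] [[0.428 0.343]
 [0.458 0.334]
 [0.442 0.279]
 [0.41  0.289]]
```

View pics/w5.png

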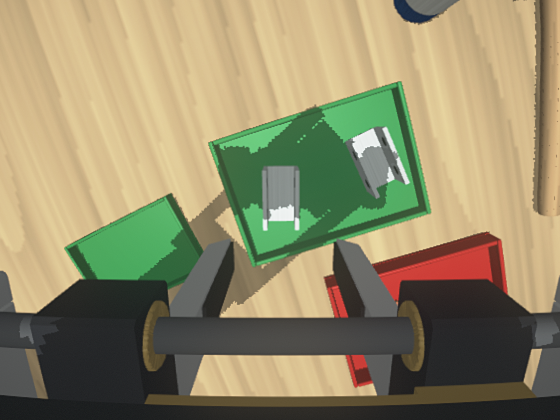

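The bracket stands upright and released in the green tray at (281,197), base down, with the finished bracket untouched at (377,160). Next I go to the knob.

>>> apply_moves:
  rows:
    - {"x": -0.0224,"y": 0.0095,"z": 0,"ax": 0,"ay": 0,"az": 0,"gripper": 80}
    - {"x": -0.0448,"y": 0.0191,"z": 0,"ax": 0,"ay": 0,"az": 0,"gripper": 80}
    - {"x": -0.0448,"y": 0.0191,"z": 0,"ax": 0,"ay": 0,"az": 0,"gripper": 80}
    - {"x": -0.0448,"y": 0.0191,"z": 0,"ax": 0,"ay": 0,"az": 0,"gripper": 80}
    - {"x": -0.0448,"y": 0.0191,"z": 0,"ax": 0,"ay": 0,"az": 0,"gripper": 80}
    - {"x": -0.0448,"y": 0.0191,"z": 0,"ax": 0,"ay": 0,"az": 0,"gripper": 80}
    - {"x": -0.0448,"y": 0.0191,"z": 0,"ax": 0,"ay": 0,"az": 0,"gripper": 80}
    - {"x": -0.0448,"y": 0.0191,"z": 0,"ax": 0,"ay": 0,"az": 0,"gripper": 80}
    - {"x": -0.0448,"y": 0.0191,"z": 0,"ax": 0,"ay": 0,"az": 0,"gripper": 80}
    - {"x": -0.0448,"y": 0.0191,"z": 0,"ax": 0,"ay": 0,"az": 0,"gripper": 80}
    - {"x": -0.0448,"y": 0.0191,"z": 0,"ax": 0,"ay": 0,"az": 0,"gripper": 80}
    - {"x": -0.0448,"y": 0.0191,"z": 0,"ax": 0,"ay": 0,"az": 0,"gripper": 80}
    - {"x": -0.0224,"y": 0.0095,"z": 0.02,"ax": 0,"ay": 0,"az": 0,"gripper": 80}
    - {"x": 0,"y": 0,"z": 0.02,"ax": 0,"ay": 0,"az": 0,"gripper": 80}
    - {"x": 0,"y": 0,"z": 0,"ax": 0,"ay": 0,"az": 0,"gripper": 80}
    - {"x": 0,"y": 0,"z": 0,"ax": 0,"ay": 0,"az": 0,"gripper": 80}

```text
time: 16.9
tcp_pos: [0.4944, -0.2755, 0.1631]
orientation: [0.803, 0.596, -0.0, -0.0]
force: [-0.1, -0.0, -0.7]
width: 0.0647
grasp_force: 0.0
```

```bash
python3 look.py pics/w6.png
```

```text
16.9 [ 0.494 -0.276  0.163] [-0.661  0.225  1.609 -0.     1.307 -0.368] [[ 0.289  0.957 -0.   ]
 [ 0.957 -0.289  0.   ]
 [ 0.    -0.    -1.   ]]
bracket []
die_top [(array([279.,  69.]), 0.93, array([ 0.524, -0.169,  0.055]))]
pull_plunger [(array([281., 223.]), 0.95, array([ 0.493, -0.279,  0.086]))]
fixture [(array([280., 141.]), 0.66, array([ 0.507, -0.225,  0.   ]))]
pull_plunger 0.91 1545 [[262. 206.]
 [301. 206.]
 [301. 253.]
 [262. 253.]] [[ 0.487 -0.256]
 [ 0.511 -0.264]
 [ 0.502 -0.295]
 [ 0.477 -0.287]]
```

View pics/w6.png

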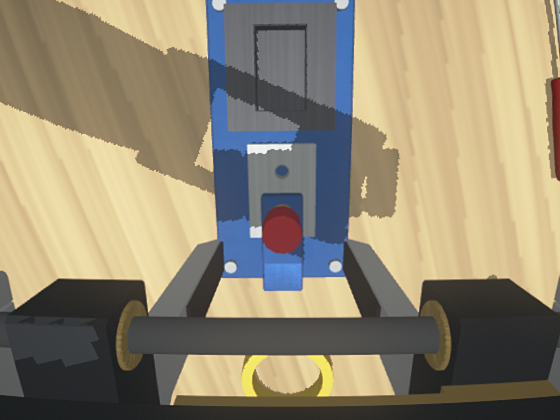

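The empty cavity and the red knob (top at (282,233)) are in view, with the knob 2.5 mm behind the TCP along tool x. I correct, descend and grip.

>>> apply_moves:
  rows:
    - {"x": -0.0025,"y": -0.001,"z": 0.025,"ax": 0,"ay": 0,"az": 0,"gripper": 80}
    - {"x": 0,"y": 0,"z": 0.025,"ax": 0,"ay": 0,"az": 0,"gripper": 80}
    - {"x": 0,"y": 0,"z": 0.015,"ax": 0,"ay": 0,"az": 0,"gripper": 80}
    - {"x": 0,"y": 0,"z": 0.007,"ax": 0,"ay": 0,"az": 0,"gripper": 80}
    - {"x": 0,"y": 0,"z": 0,"ax": 0,"ay": 0,"az": 0,"gripper": 80}
    - {"x": 0,"y": 0,"z": 0,"ax": 0,"ay": 0,"az": 0,"gripper": 255}
    - {"x": 0,"y": 0,"z": 0,"ax": 0,"ay": 0,"az": 0,"gripper": 255}
    - {"x": 0,"y": 0,"z": 0,"ax": 0,"ay": 0,"az": 0,"gripper": 255}
    - {"x": 0,"y": 0,"z": 0,"ax": 0,"ay": 0,"az": 0,"gripper": 255}
    - {"x": 0,"y": 0,"z": 0,"ax": 0,"ay": 0,"az": 0,"gripper": 255}
    - {"x": 0,"y": 0,"z": 0,"ax": 0,"ay": 0,"az": 0,"gripper": 255}
  grip_force: 50

```text
time: 18.62
tcp_pos: [0.4926, -0.2779, 0.0912]
orientation: [0.803, 0.596, -0.0, 0.0]
force: [-1.3, 0.6, 2.6]
width: 0.0272
grasp_force: 50.0
```

Gripped at about 28 mm. I pull up in steps.

>>> apply_moves:
  rows:
    - {"x": 0,"y": 0,"z": -0.005,"ax": 0,"ay": 0,"az": 0,"gripper": 255}
    - {"x": 0,"y": 0,"z": -0.005,"ax": 0,"ay": 0,"az": 0,"gripper": 255}
    - {"x": 0,"y": 0,"z": -0.005,"ax": 0,"ay": 0,"az": 0,"gripper": 255}
    - {"x": 0,"y": 0,"z": -0.005,"ax": 0,"ay": 0,"az": 0,"gripper": 255}
    - {"x": 0,"y": 0,"z": 0,"ax": 0,"ay": 0,"az": 0,"gripper": 255}
    - {"x": 0,"y": 0,"z": 0,"ax": 0,"ay": 0,"az": 0,"gripper": 255}

```text
time: 19.38
tcp_pos: [0.4926, -0.2778, 0.1107]
orientation: [0.803, 0.596, -0.0, 0.0]
force: [2.9, -2.9, -8.5]
width: 0.0272
grasp_force: 50.0
```

>>> apply_moves:
  rows:
    - {"x": 0,"y": 0,"z": -0.002,"ax": 0,"ay": 0,"az": 0,"gripper": 255}
    - {"x": 0,"y": 0,"z": -0.001,"ax": 0,"ay": 0,"az": 0,"gripper": 255}
    - {"x": 0,"y": 0,"z": 0,"ax": 0,"ay": 0,"az": 0,"gripper": 255}
    - {"x": 0,"y": 0,"z": 0,"ax": 0,"ay": 0,"az": 0,"gripper": 255}

```text
time: 19.88
tcp_pos: [0.4926, -0.2779, 0.1139]
orientation: [0.803, 0.596, -0.0, 0.0]
force: [1.8, -2.5, -10.0]
width: 0.0273
grasp_force: 50.0
```

>>> apply_moves:
  rows:
    - {"x": 0,"y": 0,"z": -0.001,"ax": 0,"ay": 0,"az": 0,"gripper": 255}
    - {"x": 0,"y": 0,"z": -0.0005,"ax": 0,"ay": 0,"az": 0,"gripper": 255}
    - {"x": 0,"y": 0,"z": 0,"ax": 0,"ay": 0,"az": 0,"gripper": 255}
    - {"x": 0,"y": 0,"z": 0,"ax": 0,"ay": 0,"az": 0,"gripper": 255}

```text
time: 20.38
tcp_pos: [0.4926, -0.2779, 0.1153]
orientation: [0.803, 0.596, -0.0, 0.0]
force: [3.8, -3.4, -10.5]
width: 0.0274
grasp_force: 50.0
```

Run:
```python
from h import *
s=manip.sense();print(s["time"],s["tcp_pos"],s["force"],s["width"],s["grasp_force"])
a=cam("side")["color"][120:220,240:360];a=cv2.resize(a,None,fx=4,fy=4);b=cam("wrist")["color"]
cv2.imwrite("pics/f.png",a)
```

```text
20.375 [ 0.4925978  -0.27786333  0.11529941] [  3.84019323  -3.42627144 -10.47224349] 0.027417573814677184 49.996166825294495
```

View pics/f.png

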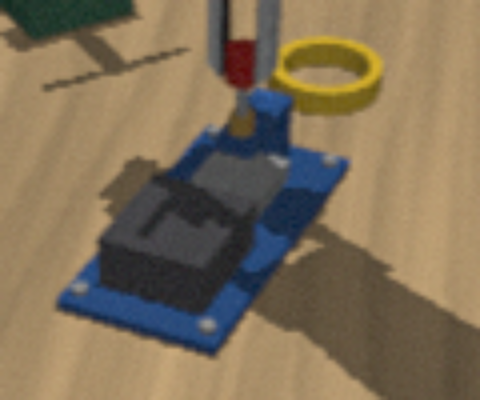

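The side crop shows the red knob between the fingers at (240,62), clearly raised with the rod visible above the brass barrel. I feel for the stop with 1 mm more.

>>> apply_moves:
  rows:
    - {"x": 0,"y": 0,"z": -0.0007,"ax": 0,"ay": 0,"az": 0,"gripper": 255}
    - {"x": 0,"y": 0,"z": -0.0005,"ax": 0,"ay": 0,"az": 0,"gripper": 255}
    - {"x": 0,"y": 0,"z": 0,"ax": 0,"ay": 0,"az": 0,"gripper": 255}
    - {"x": 0,"y": 0,"z": 0,"ax": 0,"ay": 0,"az": 0,"gripper": 255}

```text
time: 20.98
tcp_pos: [0.4926, -0.2778, 0.1154]
orientation: [0.803, 0.596, 0.0, -0.0]
force: [6.2, -4.4, -16.3]
width: 0.0272
grasp_force: 50.0
```

The TCP no longer moves and the force rises to 16 N, so the plunger is at its stop. I hand in.

```bash
python3 -c "
from station import manip
print(manip.close_job())"
```

```text
the job is handed in; nothing more can be done
None
```

The bracket is standing base down and released in the large green tray, and I handed the job in with the knob gripped and pulled up to its stop; the hand-in returned no verdict.

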